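Twist the lid of the spray pot home on its worn seal

TASK

Close the bench pressure pot for the spray gun: take its lid by the bar handle, lower the plug into the pot's neck so that its three pins drop through the gaps in the collar, and turn it clockwise until you feel the ramps bite on the seal, then about 15 degrees more, so that the lid is snug without crushing the seal. Every seal has worn differently, so go by feel, ease the lid down as the ramps draw it in, and force nothing. Let go and leave the lid shut, and leave the other things on the bench where they are.

Things in the scene. Friction and masses are not known exactly. Their poses are not given: they have to be found in the camera images.
- pot: bench pressure pot for a spray gun, bare aluminium, bolted down: 111 mm across and 77 mm high, open at the top, on a dark foot disc 128 mm across; a white-faced round gauge sticks out to 81 mm from the axis at the front, a small brass hose barb to 82 mm at the back. Origin on the axis at the table; z up, -x points at the gauge.
- pot_mouth (a point): on the pot's axis, at the collar's top face, 77 mm above the table. The neck's bore is 95 mm; three lugs under the collar's top reach in to 39 mm from the axis. Between them are three entry gaps 20 degrees wide, at 180 (over the gauge), +60 and -60 degrees about z from the pot's x. Axes as the pot.
- ramp_start (a point): clockwise edge (from above) of the gap over the gauge, 43 mm from the axis, where that lug's ramp begins. Ramps: undersides of the lugs, 73 mm above the table at the gap, falling clockwise 0.13 mm per degree for 86 degrees to an end stop. Friction holds a lid where it is left. Lid and pot must never be pressed together with over 26 N.
- seal_seat (a point): on the pot's axis, 62 mm above the table: free top of a NEW seal, a soft black rubber ring (56 to 81 mm) in the neck, a spring of 6 N/mm. Wear, not measured, lowers it by 0 to 4 mm. So the pins bite 15 to 55 degrees clockwise of the gaps' middles; each degree more adds about 0.7 N of load between lid and ramps. Snug is 7 to 18 N, when about 0.1 to 0.4 N m turns the lid.
- lid: the pot's lid, upright on the table, 67 mm high, 0.24 to 0.36 kg: aluminium plug 74 mm across, 25 mm deep, chamfered foot, under a 100 mm flange (25 to 30 mm above the origin) with a black bar handle on two posts. Origin: centre of the plug's underside; z up, x along the handle, +x to the end with a small brass valve. The plug has 2 mm to spare all round in the neck.
- lid_pin (a point): tip of the pin under the handle's valve end, 45 mm along the lid's x from the axis and 6 mm above the lid's origin. Three such round pins, 9 mm thick, at 0, +120 and -120 degrees from the lid's x, stick out of the plug; each has 3 mm to spare on either side in an entry gap. Plug and pins are greased (friction about 0.2).
- lid_handle (a point): centre of the lid's bar handle, on the lid's axis, 59 mm above the lid's origin. The bar is 76 mm long (lid's x), 15 mm thick and 16 mm high (51 to 67 mm above the lid's origin), with 21 mm free between flange and bar. Pinch it across its thickness in the middle; within 20 mm of the axis nothing else stands on the flange.
- masking_tape: bystander: a roll of masking tape, 68 mm across and 24 mm high, flat on the table; origin at the centre of its underside
- varnish_pot: bystander: a screw-top pot, 66 mm across and 75 mm high; origin at the centre of its underside
- jar_lid: bystander: a flat black screw lid of a jar lying upside down, 69 mm across and 14 mm high (it does not belong to the pot); origin at the centre of its underside
- pliers_red: bystander: combination pliers, 180 mm long (its x) and 12 mm high, lying flat; origin at the middle of its underside
- tape_measure: bystander: a pocket tape measure, 70 x 76 x 39 mm; origin at the centre of its underside
Mind the look-alikes: they are no part of the job. What is shaped like the lid but pink or red is not meant.

How it is judged:
By the outcome, as a careful person would: the job done as asked, in the order asked, and still so for the second after the job is handed in, with the robot touching nothing.
It also fails if it takes over 51 s, if anything falls off the work surface, if the arm or the gripper's body presses on something with over 40 N, if the wrist force passes 120 N, or if a joint passes its speed limit or range.

ROBOT

A 6-joint arm with a two-finger parallel gripper is mounted at the origin on a cart in front of the work surface, level with it; the furniture and walls round the work are solid. World frame = base frame: x ahead of the robot, y to its left, z up, the work surface at z = 0. Lengths are in m, angles in rad, forces in N, time in s.
With the tool pointing down it reaches from about 0.35 to 0.975 m from the base axis. Payload 4.9 kg.
Tool frame: the origin (TCP) lies midway between the tips of the shut fingers; the grasp point (between the pads) lies 19 mm behind it; z points along the fingers, y is the line along which they close (so a half turn about z gives the same grasp; the last joint's range is limited). The gripper opens to 85 mm and grips with 20 to 120 N. Pads are 22 mm wide; open, the fingers measure 114 mm over their backs; the gripper's body (76 mm by 85 mm) begins 54 mm behind the grasp point. The pads swing forward as they close: fully open they stand 13 mm farther back than shut.
Start: joints at [0.982, 0.053, 1.613, -0, 1.476, -0.119], TCP at [0.283, 0.557, 0.231] pointing down, gripper open.
Joint ranges: [-3.01, 3.01], [-1.01, 2.22], [0.06, 2.58], [-1.02, 4.17], [0.09, 2.62], [-3.14, 3.14]. Speed limits (rad/s): [2.57, 2.57, 3.14, 3.14, 3.14, 3.14].

INTERFACE

Orientations are given as a unit quaternion [w, x, y, z].
In Python, from plant import state, grab_frame, camera_info, job_done, spot_in, masks_of, pinpoint gives the robot as it stands.
- The arm moves only by the shell command python3 -m handwheel 'ROWS' [OPENING]. ROWS is JSON, a list that holds one entry, the list of rows, each a list of 6 numbers: the shift along the world's x, y, z in m, then the turn, a rotation vector about the world's x, y, z in degrees. In form: [[[tx, ty, tz, ax, ay, az], ...]]. A call has 1 to 20 rows; each row shifts and turns the commanded pose from where the row before left it; what a row does not reach is not made up. A row lasts 1/12 s, in which the tool goes at most 41.7 mm and 7.16 degrees, less where a joint would pass 70% of its speed; a pose out of reach is approached as far as the arm can. A call is refused whole if a number of a shift passes 0.0417 or a number of a turn 7.16, either way. A call with a gripper value outside its range is refused whole. OPENING is the opening, from 0 (shut) to 1 (fully open), set as the call begins (- or left out, the last holds). The fingers move at their own pace and stop on an object; the grip force is fixed at half the most. Time passes only in rows, so rows that do not move let the fingers close. It gives the time, the measured TCP pose, the force, the opening and the grip force at its end, in the units of the state.
- state(): the state, without advancing time (a new reading comes with each control period).
- grab_frame(name): name is "scene" or "side" or "wrist"; returns (picture, depth): 384x512x3 uint8, blue, green, red; 384x512 float32, m along the optical axis (not along the pixel's ray), 0 where there is no reading.
- camera_info(name): a dict with "fx", "fy", "cx", "cy" (pixels), "T" (4x4, takes a point from camera to world coordinates). Camera axes: x right, y up, looking along -z (the intrinsics and any distortion apply to the point x, -y, -z); pixel columns grow to the right and rows downward; lengths in m; the calibration is good to about 2 mm. A picture is of the moment at which its call begins: read the wrist's pose just before it. camera_info takes no time and is no camera call; for the wrist camera it gives the pose at the moment of the call.
- job_done(): hands the job in; it is judged then, once.
Trained networks look in the newest picture that a camera, given by its name, has taken for a name from the list of things; names that differ only in an ending like _2 or _b are one class to them, and where a whole thing is asked for, a point or a joint stands for the part that bears it (a point fixed in the world has none). Each returns a list of dicts, best first, with "conf" (0 to 1); they miss things now and then, are a little off and sometimes report something else, mostly with a low value. They report only what shows in the picture. A call takes as long as a camera call. They do not tell look-alikes from the thing itself.
- spot_in(camera, thing): "box" ([left, top, width, height] in pixels, round what is visible of it).
- masks_of(camera, thing): "region" (384x512 bool, what is visible of it) and "box" ([left, top, width, height] in pixels, round what is visible of it).
- pinpoint(camera, thing): "position" ([column, row] in pixels: a listed point, or the origin of a listed thing).
The state is a dict: "time": time; "joint_pos": joint angles; "joint_vel": joint speeds; "joint_efforts": joint torques, N m; "tool_pos": TCP position; "tool_rot": TCP orientation; "contact_force": force on the tool from outside, world axes, zero at the start; "ft_torque": the same for the moment, N m; "gripper_width": opening from 0.0 (shut) to 1.0 (fully open); "grasp_force": force on a finger pad.
Only numpy, scipy, OpenCV 4.12 (cv2) and the standard library are available. Lean on these libraries where they do the work, as an engineer would, in place of code of your own. Each camera call takes 0.05 s, during which the arm holds its last target. There are 200 camera calls.

## Working session

There is one attempt and no reset: what is moved stays moved. The work goes in short steps, Python scripts to look and compute and a shell command to move; the robot and the scene stay as the last step left them, time stands still between calls to the robot, and variables do not carry over. Pictures are saved under pics/ and viewed, at most 10 in all, crops included, and the job is handed in when it is done.

```bash
mkdir -p pics; ls
cat > h.py <<'E'
import numpy as np,cv2
from plant import *
def px2w(cam,u,v,z=None,depth=None,info=None):
    i=info or camera_info(cam);T=np.array(i["T"])
    r=np.array([(u-i["cx"])/i["fx"],-(v-i["cy"])/i["fy"],-1.0])
    R,t=T[:3,:3],T[:3,3];d=R@r
    if z is not None: return t+d*(z-t[2])/d[2]
    return t+d*depth
def cloud(cam,dep,info=None):
    i=info or camera_info(cam);T=np.array(i["T"])
    v,u=np.mgrid[:384,:512]
    r=np.stack([(u-i["cx"])/i["fx"],-(v-i["cy"])/i["fy"],-np.ones_like(u,float)],-1)*dep[...,None]
    return r@T[:3,:3].T+T[:3,3]
E
python3 - <<'E'
from h import *
print(camera_info("scene").keys())
ims=[]
for c in ("scene","side"):
    im,d=grab_frame(c);ims.append(im);np.savez(f"/tmp/{c}.npz",im=im,d=d)
    for t in ("pot","lid","pot_mouth","ramp_start","lid_handle","lid_pin"):
        for p in pinpoint(c,t)[:3]:
            zz={"pot":0,"lid":None,"pot_mouth":.077,"ramp_start":.073,"lid_handle":.059,"lid_pin":.006}[t]
            if zz is None: zz=0
            print(c,t,round(p["conf"],2),np.round(p["position"],1),np.round(px2w(c,*p["position"],z=zz),4))
cv2.imwrite("pics/a.png",cv2.resize(np.vstack(ims),(0,0),fx=.78,fy=.78))
cv2.imwrite("pics/scene.png",cv2.resize(ims[0],(800,600)));cv2.imwrite("pics/side.png",cv2.resize(ims[1],(800,600)))
print(state())
E
```

```text
pics
dict_keys(['fx', 'fy', 'cx', 'cy', 'T'])
scene pot 0.85 [230.2 175.1] [0.6221 0.0709 0.    ]
scene pot 0.38 [227.6 156.8] [0.6922 0.1461 0.    ]
scene lid 0.87 [280.4 287.5] [ 0.3758 -0.3042  0.    ]
scene lid 0.82 [346.3 291.6] [ 0.4599 -0.4234  0.    ]
scene lid 0.71 [304.4 215.3] [ 0.6129 -0.2084  0.    ]
scene pot_mouth 0.6 [230.7 153.4] [0.6265 0.0694 0.077 ]
scene ramp_start 0.86 [224.5 169.3] [0.5589 0.0317 0.073 ]
scene ramp_start 0.28 [322.3 213.7] [ 0.5732 -0.281   0.073 ]
scene lid_handle 0.96 [307.7 202.3] [ 0.6019 -0.2205  0.059 ]
scene lid_handle 0.81 [354.6 274.1] [ 0.4654 -0.4307  0.059 ]
scene lid_handle 0.55 [280.3 270.6] [ 0.3724 -0.3034  0.059 ]
scene lid_pin 0.77 [348.5 271. ] [ 0.5104 -0.3996  0.006 ]
side pot 0.75 [272.3 198.7] [0.5939 0.0478 0.    ]
side lid 0.96 [272.8 238.3] [ 0.6045 -0.2059  0.    ]
side lid 0.93 [193.2 252. ] [ 0.3751 -0.2922  0.    ]
side lid 0.64 [216.  284.8] [ 0.4643 -0.4286  0.    ]
side pot_mouth 0.58 [280.6 180.4] [0.622  0.0444 0.077 ]
side pot_mouth 0.42 [236.7 255.9] [ 0.5173 -0.4038  0.077 ]
side pot_mouth 0.28 [277.1 221.9
[... 478 characters left out ...]
9.82000722e-01,  5.26746538e-02,  1.61286516e+00, -2.07423170e-05,
        1.47602268e+00, -1.18987397e-01]), 'joint_vel': array([ 5.80249340e-05, -1.94458372e-03, -1.42889972e-04,  5.00284783e-04,
        3.91198360e-04, -5.88821666e-04]), 'joint_efforts': array([ 6.83973612e-04, -3.93556309e+01, -3.70373118e+01,  1.42581260e-05,
        4.88508394e-04,  4.52042840e-06]), 'tool_pos': array([0.28293889, 0.55727667, 0.23134014]), 'tool_rot': array([1.49100172e-05, 2.32748770e-01, 9.72536894e-01, 1.05653510e-05]), 'contact_force': array([-0.64576523,  0.39124393,  0.3512401 ]), 'ft_torque': array([ 0.02645812,  0.0211307 , -0.0183405 ]), 'grasp_force': 0.0, 'gripper_width': 0.9952285577747375}
```

View pics/scene.png

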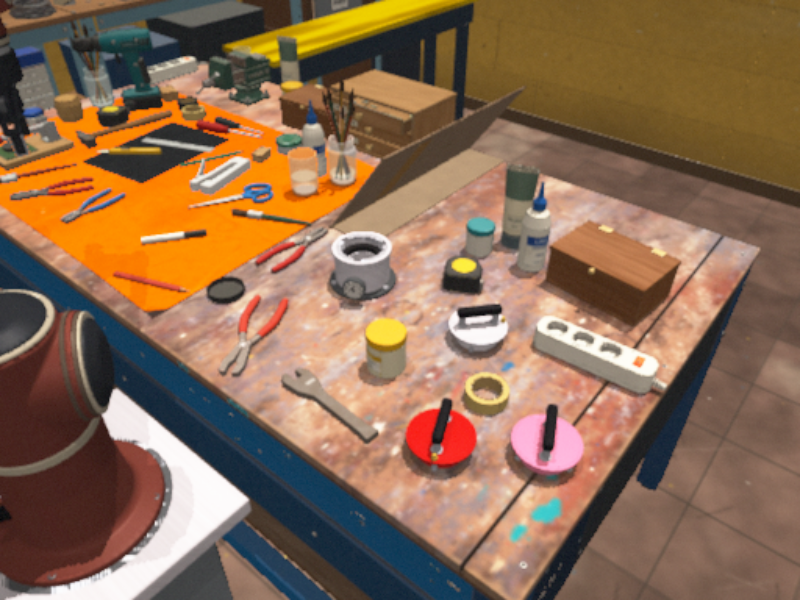

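View pics/side.png

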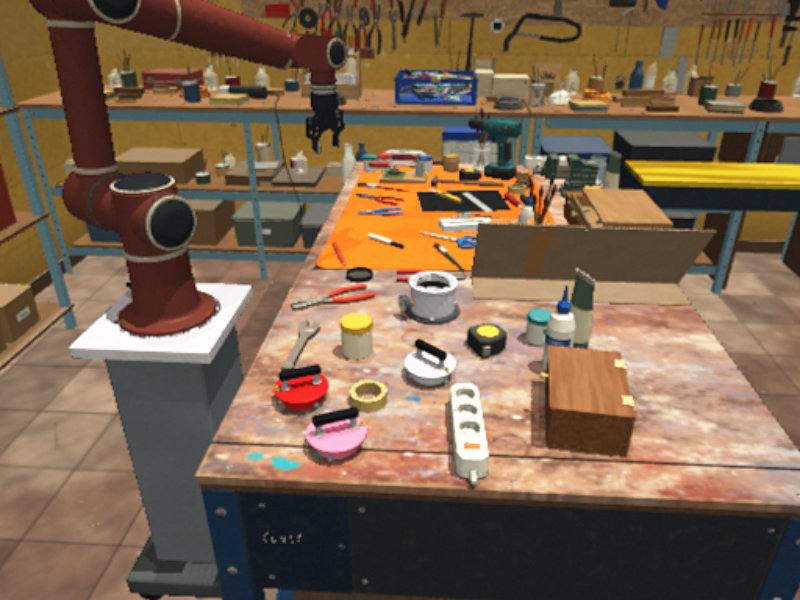

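Candidates for the lid, in scene-camera pixels: silver at (306,208), red at (282,280) and pink at (349,284). The silver one fits, since the lid is bare aluminium and red and pink are excluded. I'll confirm that in a crop and refine the geometry from depth.

Run:
```python
from h import *
from scipy.optimize import least_squares
def circ(P,r=None):
    f=lambda p:np.hypot(P[:,0]-p[0],P[:,1]-p[1])-(p[2])
    s=least_squares(f,[*P.mean(0)[:2],.05],loss="soft_l1",f_scale=.002);return s.x
c=[]
for n in("scene","side"):
    z=np.load(f"/tmp/{n}.npz");P=cloud(n,z["d"]);
    g=(z["d"]>0)
    L=g&(np.hypot(P[...,0]-.605,P[...,1]+.215)<.075)
    H=P[L&(P[...,2]>.05)&(P[...,2]<.08)];F=P[L&(P[...,2]>.024)&(P[...,2]<.036)]
    m=H[:,:2].mean(0);u,s,vt=np.linalg.svd(H[:,:2]-m,full_matrices=False)
    a=(H[:,:2]-m)@vt[0]
    print(n,"handle",len(H),m,np.degrees(np.arctan2(vt[0,1],vt[0,0])),a.min(),a.max(),"mid",m+vt[0]*(a.min()+a.max())/2,"ztop",np.percentile(H[:,2],95))
    print(" flange",len(F),(F[:,:2].min(0)+F[:,:2].max(0))/2,np.ptp(F[:,:2],axis=0))
    Q=g&(np.hypot(P[...,0]-.615,P[...,1]-.06)<.075)&(P[...,2]>.070)&(P[...,2]<.085)
    K=P[Q];print(" pot rim",len(K),(K[:,:2].min(0)+K[:,:2].max(0))/2,np.ptp(K[:,:2],axis=0),K[:,2].mean(),circ(K))
    im=z["im"]
    for (x,y) in ([(306,208),(231,165)] if n=="scene" else [(274,232),(276,190)]):
        c.append(cv2.resize(im[y-35:y+35,x-45:x+45],(400,300),interpolation=cv2.INTER_CUBIC))
cv2.imwrite("pics/crop.png",np.vstack([np.hstack(c[:2]),np.hstack(c[2:])]))
i=camera_info("wrist");print(np.round(i["T"],3),i["fx"],i["cx"],i["cy"])
```

```text
scene handle 202 [ 0.60768658 -0.2111786 ] 138.77213641162788 -0.03782222456361549 0.03639811002547404 mid [ 0.60822211 -0.21164789] ztop 0.06991347746467645
 flange 544 [ 0.60794672 -0.21015301] [0.09460509 0.09874875]
 pot rim 439 [0.60851345 0.05276164] [0.11172123 0.10972865] 0.07729244286783359 [0.6054916  0.05096478 0.04825626]
side handle 131 [ 0.61135066 -0.21802472] -41.37727756974778 -0.040910591582869194 0.03700537824495111 mid [ 0.60988547 -0.21673402] ztop 0.06661592800995664
 flange 402 [ 0.61067499 -0.2198729 ] [0.09718708 0.08847004]
 pot rim 233 [0.60889302 0.05062494] [0.10724007 0.11918737] 0.07458536530224422 [0.60919826 0.04612136 0.04872016]
[[ 0.451 -0.843 -0.292  0.207]
 [ 0.892  0.426  0.149  0.594]
 [-0.001 -0.328  0.945  0.374]
 [ 0.     0.     0.     1.   ]] 326.7089737073509 260.8688739601927 193.42466605636122
```

View pics/crop.png

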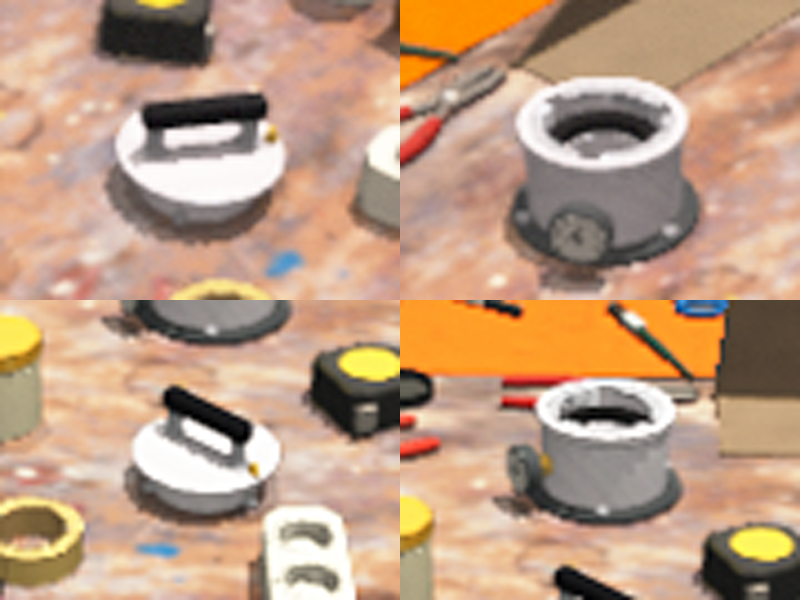

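The crop confirms it: the silver lid (left panels) has its black bar, with the brass valve at the right end, so lid x ≈ -41°. The gauge marks the pot's front (right panels). Next is a wrist view over the pot.

```bash
python3 -m handwheel '[[[0.010,-0.015,0.002,0,0,-0.6],[0.018,-0.028,0.002,0,0,-0.8],[0.018,-0.028,0.002,0,0,-0.8],[0.018,-0.028,0.002,0,0,-0.8],[0.018,-0.028,0.002,0,0,-0.8],[0.018,-0.028,0.002,0,0,-0.8],[0.018,-0.028,0.002,0,0,-0.8],[0.018,-0.028,0.002,0,0,-0.8],[0.018,-0.028,0.002,0,0,-0.8],[0.018,-0.028,0.002,0,0,-0.8],[0.018,-0.028,0,0,0,-0.8],[0.018,-0.028,0,0,0,-0.8],[0.018,-0.028,0,0,0,-0.8],[0.018,-0.028,0,0,0,-0.8],[0.018,-0.028,0,0,0,-0.8],[0.018,-0.028,0,0,0,-0.8],[0.018,-0.028,0,0,0,-0.8],[0.018,-0.028,0,0,0,-0.8],[0.010,-0.015,0,0,0,-0.2],[0,0,0,0,0,0]]]' 1
cat > /tmp/look.py <<'E'
import sys;sys.path.insert(0,".")
from h import *
n=sys.argv[1]
s=state();i=camera_info("wrist");im,d=grab_frame("wrist")
np.savez(f"/tmp/{n}.npz",im=im,d=d,T=i["T"])
print(s["time"],s["tool_pos"],s["contact_force"],s["ft_torque"],s["gripper_width"])
zs=dict(pot=0,pot_mouth=.077,ramp_start=.073,lid=0,lid_handle=.059,lid_pin=.006)
for t in sys.argv[2:]:
    for p in pinpoint("wrist",t)[:2]: print(t,round(p["conf"],2),np.round(p["position"],1),np.round(px2w("wrist",*p["position"],z=zs[t],info=i),4))
cv2.imwrite(f"pics/{n}.png",cv2.resize(im,(800,600),interpolation=cv2.INTER_CUBIC))
E
python3 /tmp/look.py w1 pot pot_mouth ramp_start
```

```text
time: 2.37
tool_pos: [0.6103, 0.0483, 0.251]
tool_rot: [0.0, 0.355, 0.935, -0.0]
contact_force: [-0.2, 0.6, -0.2]
gripper_width: 1.002
grasp_force: 0.0
2.3667 [0.61029213 0.04832882 0.25103302] [-0.19218075  0.61933511 -0.19980324] [-0.0352522  -0.00125593 -0.00246549] 1.002048296204748
pot 0.83 [264.2 149.9] [0.609  0.0525 0.    ]
pot_mouth 0.83 [264.4 167.5] [0.6102 0.0509 0.077 ]
ramp_start 0.95 [219.6 143.5] [0.5634 0.0331 0.073 ]
```

View pics/w1.png

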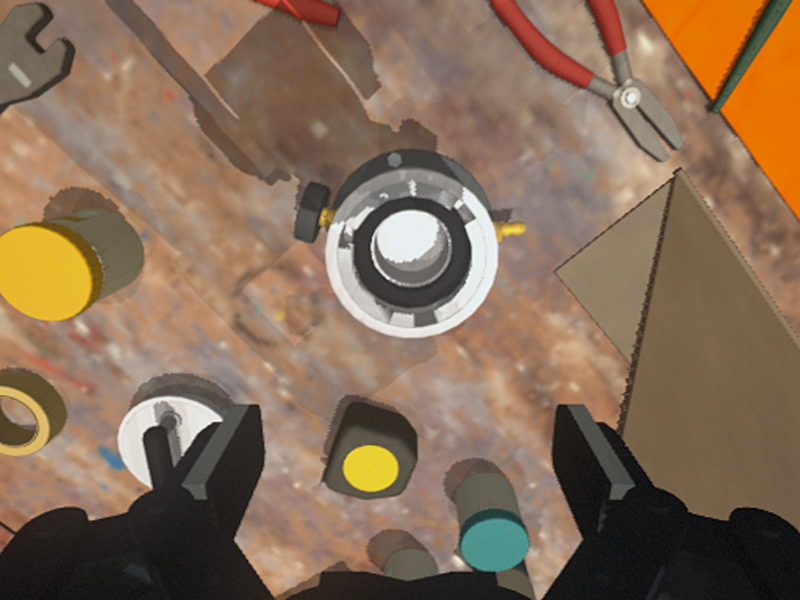

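The wrist view shows the pot rim centred at about (412,253) in the enlarged picture. The gauge is at (312,212), the barb at (512,229), and the gaps are near (347,230), (465,205) and (400,318). I'll fit the rim and gaps from depth.

```bash
cat > /tmp/fit.py <<'E'
import sys;sys.path.insert(0,".")
from h import *
from scipy.optimize import least_squares
z=np.load("/tmp/w1.npz");i=dict(camera_info("wrist"));i["T"]=z["T"];d=z["d"]
P=cloud("wrist",d,i)
near=(d>0)&(np.hypot(P[...,0]-.609,P[...,1]-.051)<.07)
top=near&(P[...,2]>.072)&(P[...,2]<.085)
K=P[top];print("top z",np.median(K[:,2]))
# outer edge per angle, annulus circle fit
c=K[:,:2].mean(0)
for _ in range(4):
    a=np.degrees(np.arctan2(*(K[:,:2]-c).T[::-1]));r=np.hypot(*(K[:,:2]-c).T)
    E=np.array([K[m][np.argmax(r[m]),:2] for b in range(-180,180,6) if (m:=(a>=b)&(a<b+6)).any()])
    s=least_squares(lambda p:np.hypot(*(E-p[:2]).T)-p[2],[*c,.055],loss="soft_l1",f_scale=.001).x;c=s[:2]
print("rim circle",s)
cn=c
# polar sampling at collar plane
im=cv2.cvtColor(z["im"],cv2.COLOR_BGR2GRAY)
A=np.arange(-180,180,4);Ti=np.linalg.inv(z["T"])
out=[]
for R in(.0415,.044,.046):
    X=np.stack([cn[0]+R*np.cos(np.radians(A)),cn[1]+R*np.sin(np.radians(A)),0*A+.077,1+0*A],0)
    q=Ti@X;u=i["fx"]*q[0]/-q[2]+i["cx"];v=i["cy"]+i["fy"]*q[1]/q[2]*1.0
    v=i["cy"]-i["fy"]*q[1]/-q[2]
    ui,vi=np.round(u).astype(int),np.round(v).astype(int)
    out.append(np.round(P[vi,ui,2]*1000).astype(int))
for k in range(len(A)):print(A[k],[o[k] for o in out],end="; ")
# seal
sel=near&(np.hypot(P[...,0]-cn[0],P[...,1]-cn[1])<.038)&(np.hypot(P[...,0]-cn[0],P[...,1]-cn[1])>.030)
print("\nseal z hist",np.round(np.percentile(P[sel][:,2],[10,25,40,50,60,75,90]),4))
hsv=cv2.cvtColor(z["im"],cv2.COLOR_BGR2HSV)
for n,b in(("barb",(320,140,340,155)),("gaugedark",(190,115,206,155))):
    x0,y0,x1,y1=b;q=P[y0:y1,x0:x1].reshape(-1,3);q=q[(q[:,2]>.012)];m=np.median(q,axis=0);print(n,m,np.degrees(np.arctan2(m[1]-cn[1],m[0]-cn[0])),np.hypot(*(m[:2]-cn)))
E
python3 /tmp/fit.py
```

```text
top z 0.07698322322134549
rim circle [0.60728597 0.05081723 0.05508939]
-180 [np.int64(77), np.int64(77), np.int64(77)]; -176 [np.int64(77), np.int64(77), np.int64(77)]; -172 [np.int64(76), np.int64(76), np.int64(77)]; -168 [np.int64(76), np.int64(77), np.int64(76)]; -164 [np.int64(76), np.int64(76), np.int64(77)]; -160 [np.int64(77), np.int64(77), np.int64(76)]; -156 [np.int64(49), np.int64(48), np.int64(48)]; -152 [np.int64(48), np.int64(49), np.int64(52)]; -148 [np.int64(49), np.int64(49), np.int64(57)]; -144 [np.int64(64), np.int64(61), np.int64(63)]; -140 [np.int64(73), np.int64(75), np.int64(76)]; -136 [np.int64(77), np.int64(77), np.int64(77)]; -132 [np.int64(78), np.int64(77), np.int64(76)]; -128 [np.int64(76), np.int64(76), np.int64(76)]; -124 [np.int64(76), np.int64(77), np.int64(78)]; -120 [np.int64(78), np.int64(77), np.int64(77)]; -116 [np.int64(78), np.int64(77), np.int64(76)]; -112 [np.int64(77), np.int64(76), np.int64(77)]; -108 [np.int64(77), np.int64(77), np.int64(77)]; -104 [np.int64(76), np.int64(77), np.int64(77)]; -100 [np.int64(77), np.int64(76), np.int64(77)];
[... 2810 characters left out ...]
.int64(76), np.int64(76), np.int64(77)]; 144 [np.int64(76), np.int64(76), np.int64(77)]; 148 [np.int64(77), np.int64(76), np.int64(78)]; 152 [np.int64(77), np.int64(76), np.int64(77)]; 156 [np.int64(77), np.int64(76), np.int64(75)]; 160 [np.int64(78), np.int64(77), np.int64(77)]; 164 [np.int64(77), np.int64(76), np.int64(76)]; 168 [np.int64(77), np.int64(77), np.int64(77)]; 172 [np.int64(76), np.int64(75), np.int64(77)]; 176 [np.int64(76), np.int64(77), np.int64(76)]; 
seal z hist [0.0596 0.0604 0.3239 0.3269 0.329  0.3315 0.3342]
barb [0.64776287 0.11132042 0.03028738] 56.217306767085496 0.07279433495352818
gaugedark [0.54389643 0.01730268 0.05390561] -152.13423754863632 0.07170397022507165
```

```bash
python3 -m handwheel '[[[0,-0.016,0,0,0,0],[0,-0.034,0,0,0,0],[0,-0.034,0,0,0,0],[0,-0.034,0,0,0,0],[0,-0.034,0,0,0,0],[0,-0.034,0,0,0,0],[0,-0.034,0,0,0,0],[0,-0.028,0,0,0,0],[0,-0.014,0,0,0,0],[0,0,0,0,0,0],[0,0,0,0,0,0]]]' 1
python3 /tmp/look.py w2 lid lid_handle lid_pin
cat > /tmp/fit2.py <<'E'
import sys;sys.path.insert(0,".")
from h import *
from scipy.optimize import differential_evolution
def plane(n,zz):
    z=np.load(f"/tmp/{n}.npz");i=dict(camera_info("wrist"));i["T"]=z["T"];P=cloud("wrist",z["d"],i)
    v,u=np.mgrid[:384,:512];T=z["T"]
    r=np.stack([(u-i["cx"])/i["fx"],-(v-i["cy"])/i["fy"],-np.ones_like(u,float)],-1)@T[:3,:3].T
    return z,P,T[:3,3]+r*((zz-T[2,3])/r[...,2])[...,None]
z,P,Q=plane("w1",.077)
roi=np.hypot(Q[...,0]-.609,Q[...,1]-.051)<.075;M=((abs(P[...,2]-.077)<.0025)&(z["d"]>0))[roi];q=Q[roi][:,:2]
def f(p):
    d=q-p[:2];r=np.hypot(*d.T);a=np.degrees(np.arctan2(d[:,1],d[:,0]))
    g=abs((a-p[2]+60)%120-60)<10
    return np.mean((M!=((r<.0555)&(r>np.where(g,.0475,.039)))))
s=differential_evolution(f,[(.6,.617),(.042,.06),(-45,-12)],seed=1,tol=1e-8,maxiter=150);print("pot c, gap angle",s.x,s.fun)
z,P,Q=plane("w2",.067)
roi=np.hypot(Q[...,0]-.609,Q[...,1]+.214)<.065;M=((abs(P[...,2]-.067)<.004)&(z["d"]>0))[roi];q=Q[roi][:,:2]
def f(p):
    t=np.radians(p[2]);d=q-p[:2];x=d@[np.cos(t),np.sin(t)];y=d@[-np.sin(t),np.cos(t)]
    return np.mean(M!=((abs(x)<.038)&(abs(y)<.0075)))
s=differential_evolution(f,[(.595,.625),(-.23,-.198),(-60,-20)],seed=1,tol=1e-8,maxiter=150);print("handle",s.x,s.fun,M.sum())
z,P,Q=plane("w2",.030)
roi=np.hypot(Q[...,0]-.609,Q[...,1]+.214)<.07;M=((P[...,2]>.026)&(z["d"]>0))[roi];q=Q[roi][:,:2]
M2=abs(P[...,2]-.03)<.0025;K=P[M2&(np.hypot(P[...,0]-.609,P[...,1]+.214)<.08)];print("flange bbox c",(K.min(0)+K.max(0))/2,np.ptp(K,axis=0),np.median(K[:,2]))
E
python3 /tmp/fit2.py
```

```text
time: 3.48
tool_pos: [0.6089, -0.2096, 0.2513]
tool_rot: [-0.0, 0.353, 0.936, 0.0]
contact_force: [-0.1, 0.7, 0.0]
gripper_width: 1.002
grasp_force: 0.0
3.4833 [ 0.60894974 -0.20964071  0.25129198] [-0.07329343  0.74739865  0.02967135] [-0.03121846  0.03225528  0.005094  ] 1.0021083630849292
lid 0.84 [ 56.2 183.6] [ 0.4669 -0.4311  0.    ]
lid 0.82 [263.  154.7] [ 0.6112 -0.21    0.    ]
lid_handle 0.96 [259.9 166.9] [ 0.6089 -0.2129  0.059 ]
lid_handle 0.73 [23.5 52.9] [ 0.3783 -0.3078  0.059 ]
lid_pin 0.87 [264.6 188.7] [ 0.6441 -0.2361  0.006 ]
lid_pin 0.87 [ 85.  193.6] [ 0.5001 -0.4104  0.006 ]
pot c, gap angle [  0.60729162   0.0508721  -29.36303426] 0.014856616376828285
handle [  0.60876674  -0.21221975 -41.66446519] 0.00380479735318445 953
flange bbox c [ 0.60892123 -0.21216387  0.03006106] [0.09900016 0.09872833 0.0048759 ] 0.031213227700192248
```

View pics/w2.png

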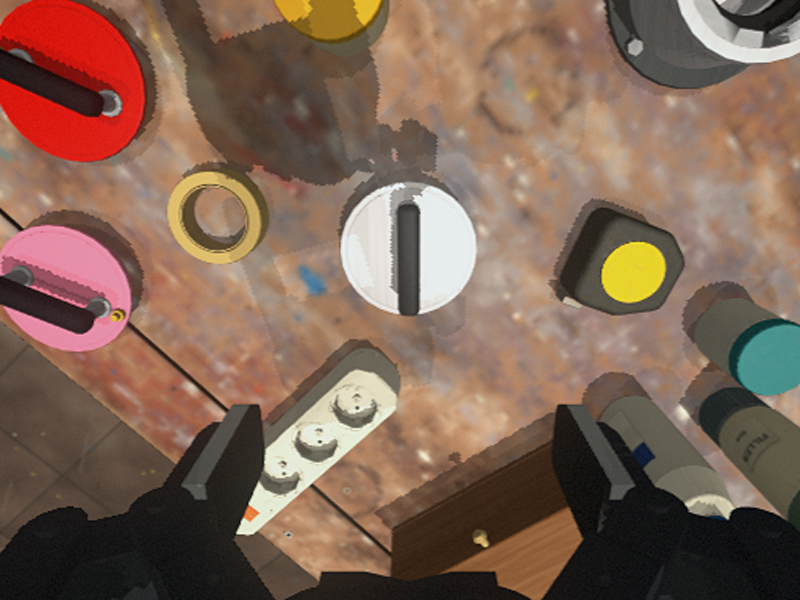

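The silver lid's bar is centred at (408,258), running vertically in the picture, with red at (70,80) and pink at (65,290) well away. Its height and size fit. Descending to grasp.

```bash
python3 -m handwheel '[[[0,-0.0026,-0.020,0,0,-0.3],[0,0,-0.036,0,0,0],[0,0,-0.036,0,0,0],[0,0,-0.036,0,0,0],[0,0,-0.036,0,0,0],[0,0,-0.025,0,0,0],[0,0,-0.014,0,0,0],[0,0,-0.008,0,0,0],[0,0,0,0,0,0]]]' 1
python3 -m handwheel '[[[0,0,0,0,0,0],[0,0,0,0,0,0],[0,0,0,0,0,0],[0,0,0,0,0,0],[0,0,0,0,0,0],[0,0,0,0,0,0],[0,0,0,0,0,0],[0,0,0,0,0,0],[0,0,0,0,0,0],[0,0,0,0,0,0]]]' 0
python3 -c "
from h import *
s=state();print(s['time'],s['tool_pos'],s['contact_force'],s['ft_torque'])"
```

```text
time: 4.43
tool_pos: [0.6083, -0.2123, 0.0389]
tool_rot: [-0.001, 0.355, 0.935, 0.0]
contact_force: [0.1, 0.1, -1.0]
gripper_width: 0.999
grasp_force: 0.0
time: 5.27
tool_pos: [0.6096, -0.2138, 0.0414]
tool_rot: [0.001, 0.355, 0.935, -0.0]
contact_force: [-0.6, -0.6, 5.4]
gripper_width: 0.163
grasp_force: 60.2
5.2667 [ 0.60962862 -0.21375096  0.04138708] [-0.62681279 -0.55198661  5.39630466] [ 0.03395149  0.02899623 -0.01284567]
```

```bash
python3 -m handwheel '[[[0,0,0.006,0,0,0],[0,0,0.014,0,0,0],[0,0,0.02,0,0,0],[0,0,0.02,0,0,0],[0,0,0.02,0,0,2],[0,0,0.015,0,0,2],[0,0,0.005,0,0,2],[0,0,0,0,0,0],[0,0,0,0,0,0]]]' 0
python3 -m handwheel '[[[0,0.012,0,0,0,2],[0,0.024,0,0,0,2],[0,0.03,0,0,0,2.3],[0,0.032,0,0,0,0],[0,0.032,0,0,0,0],[0,0.032,0,0,0,0],[0,0.032,0,0,0,0],[0,0.028,0,0,0,0],[-0.0015,0.021,0,0,0,0],[0,0.012,0,0,0,0],[0,0.006,0,0,0,0],[0,0,0,0,0,0],[0,0,0,0,0,0],[0,0,0,0,0,0]]]' 0
python3 - <<'E'
from h import *
s=state();print(s['time'],s['tool_pos'],s['tool_rot'],s['contact_force'],s['ft_torque'])
q=s['tool_rot'];print("yyaw",2*np.degrees(np.arctan2(q[2],q[1]))-90)
E
python3 /tmp/look.py w3 pot_mouth ramp_start lid_handle
```

```text
time: 6.02
tool_pos: [0.6086, -0.2131, 0.1403]
tool_rot: [-0.0, 0.306, 0.952, 0.0]
contact_force: [-0.9, 0.3, -3.2]
gripper_width: 0.162
grasp_force: 59.2
time: 7.18
tool_pos: [0.6074, 0.0466, 0.1401]
tool_rot: [-0.0, 0.254, 0.967, -0.0]
contact_force: [0.0, -0.7, -2.5]
gripper_width: 0.164
grasp_force: 59.1
7.1833 [0.60742325 0.0465812  0.14007751] [-1.27024772e-04  2.53568816e-01  9.67317300e-01 -2.81721468e-04] [ 0.00616856 -0.70944875 -2.48553417] [-0.01842493  0.05253655 -0.03332643]
yyaw 60.622403875073815
7.1833 [0.60742325 0.0465812  0.14007751] [ 0.00616856 -0.70944875 -2.48553417] [-0.01842493  0.05253655 -0.03332643] 0.1641810046823267
ramp_start 0.71 [215.4 169.8] [0.5671 0.0329 0.073 ]
lid_handle 0.68 [259.7 278.6] [0.6628 0.0127 0.059 ]
```

View pics/w3.png

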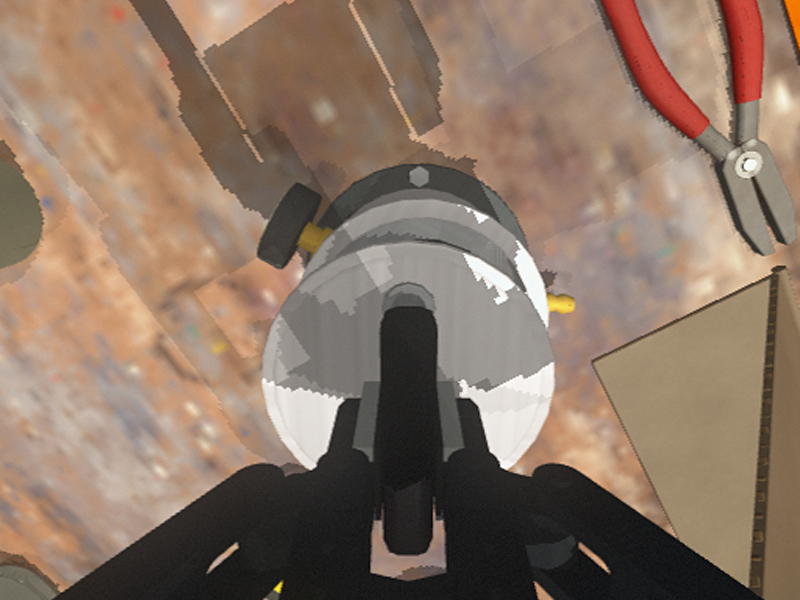

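Held lid: the flange spans (262–555, 240–470), the pot rim shows behind it, and the bar runs up the picture at (410,400). I'll fit the flange circle from depth to check the alignment.

```bash
cat > /tmp/fit3.py <<'E'
import sys;sys.path.insert(0,".")
from h import *
from scipy.optimize import least_squares
z=np.load(f"/tmp/{sys.argv[1]}.npz");i=dict(camera_info("wrist"));i["T"]=z["T"];P=cloud("wrist",z["d"],i)
tz=state()["tool_pos"][2];cx,cy=.6075,.0505
ok=(z["d"]>0)&(np.hypot(P[...,0]-cx,P[...,1]-cy)<.062)
v,u=np.mgrid[:384,:512]
m=ok&(abs(P[...,2]-(tz-.0114))<.005)&(v<290)
K=P[m];print("flange z",np.median(K[:,2]),"expected",tz-.0114)
# plane tilt
A=np.c_[K[:,:2]-[cx,cy],np.ones(len(K))];w=np.linalg.lstsq(A,K[:,2],rcond=None)[0];print("tilt deg",np.degrees(w[:2]))
# boundary pixels -> circle
mm=cv2.morphologyEx(m.astype(np.uint8),cv2.MORPH_CLOSE,np.ones((7,7)))
cs,_=cv2.findContours(mm,cv2.RETR_EXTERNAL,cv2.CHAIN_APPROX_NONE);c=max(cs,key=len)[:,0]
E=P[c[:,1],c[:,0],:2];r=np.hypot(E[:,0]-cx,E[:,1]-cy);E=E[(r>.043)&(r<.058)]
for fix in(0,1):
    s=least_squares(lambda p:np.hypot(E[:,0]-p[0],E[:,1]-p[1])-(.05 if fix else p[2]),[cx,cy,.05],loss="soft_l1",f_scale=.0007).x;print("flange circle",np.round(s,4),len(E))
# bar direction: top face of the bar, tz+.025
b=ok&(abs(P[...,2]-(tz+.0256))<.004)&(v<300)&(u>235)&(u<290);B=P[b][:,:2]
if len(B)>20:
    d=B-B.mean(0);vt=np.linalg.svd(d,full_matrices=False)[2][0];print("bar",len(B),B.mean(0),np.degrees(np.arctan2(vt[1],vt[0])))
E
python3 /tmp/fit3.py w3
```

```text
flange z 0.1299715199691225 expected 0.12893594074016743
tilt deg [ 0.14719167 -0.20865197]
flange circle [0.6048 0.0462 0.0491] 377
flange circle [0.6057 0.0457 0.05  ] 377
bar 3535 [0.59071653 0.05441808] -28.9988776042384
```

```bash
for k in 1 2 3; do python3 -m handwheel '[[[0,0,0,0,0,0]]]' 0 | sed -n 1,4p; done
cat > /tmp/rel.py <<'E'
import sys;sys.path.insert(0,".")
from h import *
from scipy.optimize import least_squares
i=None;s=state();print(s["tool_pos"])
# relative offset of flange to pot axis in fixed cameras, by depth
for n in("scene","side"):
    im,d=grab_frame(n);P=cloud(n,d);z0=np.load(f"/tmp/{n}.npz");P0=cloud(n,z0["d"])
    tz=s["tool_pos"][2]
    def edge(P,d,zz,c,R,tol=.004):
        m=((d>0)&(abs(P[...,2]-zz)<tol)&(np.hypot(P[...,0]-c[0],P[...,1]-c[1])<R+.012)).astype(np.uint8)
        m=cv2.morphologyEx(m,cv2.MORPH_CLOSE,np.ones((5,5)))
        cs,_=cv2.findContours(m,cv2.RETR_EXTERNAL,cv2.CHAIN_APPROX_NONE);q=max(cs,key=len)[:,0]
        E=P[q[:,1],q[:,0]];E=E[abs(E[:,2]-zz)<tol+.001][:,:2]
        r=least_squares(lambda p:np.hypot(*(E-p[:2]).T)-p[2],[*c,R],loss="soft_l1",f_scale=.001).x
        return np.round(r,4),len(E)
    print(n,"pot",edge(P0,z0["d"],.0765,(.609,.052),.0555),"lid before",edge(P0,z0["d"],.030,(.609,-.213),.05),"lid now",edge(P,d,tz-.0114,(.609,.05),.05))
E
python3 /tmp/rel.py
```

```text
time: 7.47
tool_pos: [0.6075, 0.047, 0.1403]
tool_rot: [0.0, 0.254, 0.967, -0.0]
contact_force: [0.4, -0.5, -2.3]
time: 7.55
tool_pos: [0.6075, 0.0472, 0.1403]
tool_rot: [0.0, 0.253, 0.967, -0.0]
contact_force: [-0.3, 0.2, -2.6]
time: 7.63
tool_pos: [0.6074, 0.0474, 0.1403]
tool_rot: [0.0, 0.253, 0.967, -0.0]
contact_force: [-0.0, 0.4, -3.0]
[0.607446   0.04744304 0.14033074]
scene pot (array([0.6079, 0.0524, 0.054 ]), 88) lid before (array([ 0.6041, -0.2164,  0.0419]), 88) lid now (array([0.5995, 0.0427, 0.0421]), 76)
side pot (array([0.6092, 0.0479, 0.0539]), 65) lid before (array([ 0.6111, -0.2169,  0.047 ]), 67) lid now (array([0.6078, 0.0378, 0.0439]), 57)
```

The lid offset from the pinch and from the camera agree: the TCP target is ≈ (0.6083, 0.0496) and the bar's yaw is within 0.5° of the gap. I'll adjust and lower to just above the collar.

```bash
python3 -m handwheel '[[[0.0009,0.0015,-0.004,0,0,-0.3],[0,0,-0.007,0,0,0],[0,0,-0.005,0,0,0],[0,0,-0.002,0,0,0],[0,0,0,0,0,0],[0,0,0,0,0,0],[0,0,0,0,0,0]]]' 0
cat > /tmp/st.py <<'E'
import sys;sys.path.insert(0,".")
from h import *
s=state();q=s['tool_rot'];R=np.round
print(round(s['time'],2),R(s['tool_pos']*1000,1),"F",R(s['contact_force'],1),"M",R(s['ft_torque'],3),"yyaw",round(2*np.degrees(np.arctan2(q[2],q[1]))-90,2),"w",round(s["gripper_width"],3))
E
python3 /tmp/st.py
```

```text
time: 8.32
tool_pos: [0.6085, 0.0492, 0.1224]
tool_rot: [0.0, 0.256, 0.967, 0.0]
contact_force: [0.2, 0.4, -2.3]
gripper_width: 0.162
grasp_force: 59.1
8.32 [608.5  49.2 122.4] F [ 0.2  0.4 -2.3] M [ 0.031 -0.022 -0.006] yyaw 60.38 w 0.162
```

```bash
python3 -m handwheel '[[[0,0,-0.002,0,0,0],[0,0,-0.002,0,0,0],[0,0,-0.002,0,0,0],[0,0,0,0,0,0]]]' 0 >/dev/null; python3 /tmp/st.py
python3 -m handwheel '[[[0,0,-0.001,0,0,0],[0,0,-0.001,0,0,0],[0,0,0,0,0,0]]]' 0 >/dev/null; python3 /tmp/st.py
```

```text
8.65 [608.2  49.3 115.9] F [ 0.2 -0.5 -2.9] M [ 0.035 -0.069 -0.058] yyaw 60.38 w 0.164
8.9 [608.7  49.6 114.6] F [ 0.5  2.3 -3.1] M [ 0.403 -0.178  0.014] yyaw 60.38 w 0.161
```

```bash
python3 -m handwheel '[[[0,0.0007,0,0,0,0],[0,0,0,0,0,0]]]' 0 >/dev/null; python3 /tmp/st.py
python3 -m handwheel '[[[0,0,-0.001,0,0,0],[0,0,-0.001,0,0,0],[0,0,0,0,0,0]]]' 0 >/dev/null; python3 /tmp/st.py
```

```text
9.07 [608.4  50.  114.2] F [ 0.6  0.8 -2.3] M [ 0.212 -0.216 -0.039] yyaw 60.39 w 0.163
9.32 [608.4  50.  112. ] F [ 1.1  0.9 -3.2] M [ 0.273 -0.264  0.04 ] yyaw 60.38 w 0.161
```

```bash
python3 -m handwheel '[[[0.0004,0.0004,-0.001,0,0,0],[0,0,-0.0015,0,0,0],[0,0,-0.0015,0,0,0],[0,0,0,0,0,0]]]' 0 >/dev/null; python3 /tmp/st.py
python3 -m handwheel '[[[0,0,-0.0015,0,0,0],[0,0,-0.0015,0,0,0],[0,0,0,0,0,0]]]' 0 >/dev/null; python3 /tmp/st.py
```

```text
9.65 [608.4  50.2 107.6] F [ 0.6  0.3 -3.3] M [ 0.126 -0.131 -0.004] yyaw 60.38 w 0.164
9.9 [608.5  50.2 104.8] F [ 0.5  0.7 -3.2] M [ 0.096 -0.045  0.039] yyaw 60.38 w 0.159
```

```bash
for k in 1 2; do python3 -m handwheel '[[[0,0,-0.0005,0,0,0],[0,0,-0.0005,0,0,0],[0,0,0,0,0,0]]]' 0 >/dev/null; python3 /tmp/st.py; done
for k in 1 2 3; do python3 -m handwheel '[[[0,0,-0.0004,0,0,0],[0,0,0,0,0,0],[0,0,0,0,0,0]]]' 0 >/dev/null; python3 /tmp/st.py;done
```

```text
10.15 [608.6  50.2 104.1] F [ 0.4 -0.1 -3.5] M [ 0.014  0.033 -0.019] yyaw 60.38 w 0.16
10.4 [608.6  50.2 103.2] F [-0.1 -0.7 -2.8] M [-0.028 -0.012 -0.02 ] yyaw 60.38 w 0.163
10.65 [608.7  50.3 102.9] F [ 1.3 -0.1 -2.3] M [ 0.007 -0.019 -0.033] yyaw 60.39 w 0.164
10.9 [608.7  50.3 102.5] F [ 0.5  0.6 -3. ] M [-0.068 -0.045  0.012] yyaw 60.38 w 0.163
11.15 [608.7  50.3 102.1] F [-0.3 -0.6 -2.9] M [ 0.012 -0.035 -0.007] yyaw 60.38 w 0.162
```

```bash
for k in 1 2 3 4; do python3 -m handwheel '[[[0,0,-0.0003,0,0,0],[0,0,0,0,0,0],[0,0,0,0,0,0]]]' 0 >/dev/null; python3 /tmp/st.py;done
```

```text
11.4 [608.7  50.3 101.8] F [ 0.7  1.1 -2.4] M [ 0.003  0.035 -0.034] yyaw 60.38 w 0.163
11.65 [608.7  50.3 101.5] F [ 1.1  0.  -3.2] M [ 0.028 -0.016 -0.055] yyaw 60.38 w 0.169
11.9 [608.7  50.3 101.2] F [-0.4  0.2 -2.1] M [-0.01  -0.004  0.008] yyaw 60.38 w 0.162
12.15 [608.8  50.3 101. ] F [ 0.4 -0.6 -2.6] M [-0.01   0.027 -0.026] yyaw 60.38 w 0.161
```

```bash
for k in 1 2 3 4; do python3 -m handwheel '[[[0,0,-0.0004,0,0,0],[0,0,0,0,0,0],[0,0,0,0,0,0]]]' 0 >/dev/null; python3 /tmp/st.py;done
```

```text
12.4 [608.9  50.3 100.8] F [-0.3 -0.5 -1.7] M [-0.035  0.062  0.008] yyaw 60.39 w 0.164
12.65 [608.9  50.3 100.5] F [-1.3  0.2  0.8] M [-0.03   0.167  0.014] yyaw 60.38 w 0.162
12.9 [609.   50.3 100.2] F [-2.5  0.1  1.9] M [-0.003  0.261 -0.056] yyaw 60.38 w 0.16
13.15 [609.   50.3  99.9] F [-3.  -0.6  3.8] M [-0.045  0.372  0.037] yyaw 60.38 w 0.161
```

The seal touches at TCP z ≈ 100.8 mm, so the lid origin is ≈ 59.4 mm and the wear ≈ 2.6 mm. I expect the bite near 40°. I'll ease off to barely touching and turn clockwise, correcting for the small grasp offset.

```bash
python3 -m handwheel '[[[-0.0004,0,0.0009,0,0,0],[0,0,0,0,0,0],[0,0,0,0,0,0]]]' 0 >/dev/null; python3 /tmp/st.py
python3 -m handwheel '[[[-0.00005,-0.00008,0,0,0,-2.5],[-0.00005,-0.00008,0,0,0,-2.5],[-0.00005,-0.00008,0,0,0,-2.5],[-0.00005,-0.00008,0,0,0,-2.5],[0,0,0,0,0,0]]]' 0 >/dev/null; python3 /tmp/st.py
```

```text
13.4 [608.8  50.3 100.3] F [0.6 0.3 0.8] M [ 0.002 -0.179  0.033] yyaw 60.38 w 0.164
13.82 [608.6  50.3 100.3] F [1.5 2.3 0.6] M [ 0.29  -0.265 -0.046] yyaw 50.34 w 0.164
```

```bash
python3 -m handwheel '[[[0.0001,0.0002,0.0003,0,0,-2.5],[-0.00005,-0.00005,0,0,0,-2.5],[-0.00005,-0.00005,0,0,0,-2.5],[-0.00005,-0.00005,0,0,0,-2.5],[0,0,0,0,0,0]]]' 0 >/dev/null; python3 /tmp/st.py
python3 -m handwheel '[[[-0.00008,-0.00005,0,0,0,-2.5],[-0.00008,-0.00005,0,0,0,-2.5],[-0.00008,-0.00005,0,0,0,-2.5],[0,0,0,0,0,0]]]' 0 >/dev/null; python3 /tmp/st.py
```

```text
14.23 [608.1  50.1 100.3] F [0.7 0.2 1.1] M [ 0.098 -0.092 -0.091] yyaw 40.4 w 0.164
14.57 [608.2  50.  100.5] F [1.7 1.4 0.6] M [ 0.191 -0.314 -0.013] yyaw 32.94 w 0.163
```

```bash
python3 -m handwheel '[[[0,0,0.0005,0,0,0],[0.0001,0.0001,0,0,0,-1.5],[-0.00008,-0.00003,0,0,0,-1.5],[0,0,0,0,0,0]]]' 0 >/dev/null; python3 /tmp/st.py
for k in 1 2 3; do python3 -m handwheel '[[[-0.00005,-0.00003,0,0,0,-1.5],[-0.00005,-0.00003,0,0,0,-1.5],[0,0,0,0,0,0]]]' 0 >/dev/null; python3 /tmp/st.py; done
```

```text
14.9 [608.1  50.1 100.8] F [ 2.6  1.3 -1.8] M [ 0.274 -0.539  0.103] yyaw 29.95 w 0.162
15.15 [607.9  50.  100.6] F [ 4.5  1.9 -3.7] M [ 0.321 -0.626  0.064] yyaw 26.96 w 0.166
15.4 [607.6  50.  100.3] F [ 5.3  1.7 -4.5] M [ 0.476 -0.739  0.012] yyaw 23.96 w 0.162
15.65 [607.3  50.  100.1] F [ 4.7  1.8 -5. ] M [ 0.402 -0.805  0.024] yyaw 20.96 w 0.16
```

Bite is felt from about yaw 29.5°, where Fz starts to go more negative and the lid is drawn in. That puts the target near 14.5°. First I'll relieve the side force and ease down.

```bash
python3 -m handwheel '[[[0.0004,0.0002,-0.0003,0,0,0],[0.0003,0.0001,-0.0002,0,0,0],[0,0,0,0,0,0],[0,0,0,0,0,0]]]' 0 >/dev/null; python3 /tmp/st.py; python3 -m handwheel '[[[0,0,0,0,0,0]]]' 0 >/dev/null; python3 /tmp/st.py
```

```text
15.98 [607.5  50.1 100. ] F [-0.3 -0.  -3.6] M [ 0.273 -0.145  0.012] yyaw 20.92 w 0.162
16.07 [607.5  50.  100. ] F [-0.2  0.4 -3.6] M [ 0.255 -0.039  0.025] yyaw 20.91 w 0.166
```

```bash
python3 -m handwheel '[[[0,0,-0.00015,0,0,-1.25],[-0.00002,0,-0.00015,0,0,-1.25],[-0.00002,0,-0.00015,0,0,-1.25]]]' 0 >/dev/null; python3 /tmp/st.py; python3 -m handwheel '[[[0,0,-0.00015,0,0,-1.25],[-0.00002,0,-0.00015,0,0,-1.25],[-0.00002,0,-0.00015,0,0,-1.25]]]' 0 >/dev/null; python3 /tmp/st.py; python3 -m handwheel '[[[0,0,0,0,0,0],[0,0,0,0,0,0],[0,0,0,0,0,0]]]' 0 >/dev/null; python3 /tmp/st.py
```

```text
16.32 [608.   50.   99.7] F [ 2.2  0.9 -5.1] M [ 0.171 -0.239  0.294] yyaw 17.05 w 0.165
16.57 [608.3  49.9  99.4] F [ 2.3  0.5 -6.7] M [ 0.165 -0.527  0.377] yyaw 13.27 w 0.166
16.82 [608.3  49.9  99.4] F [ 3.6  0.5 -7.8] M [ 0.092 -0.629 -0.002] yyaw 13.35 w 0.161
```

```bash
python3 -m handwheel '[[[0.0003,0.0001,-0.0005,0,0,0],[0,0,-0.0005,0,0,0],[0,0,0,0,0,0],[0,0,0,0,0,0]]]' 0 >/dev/null; python3 /tmp/st.py; python3 -m handwheel '[[[0,0,-0.0004,0,0,0],[0,0,0,0,0,0],[0,0,0,0,0,0]]]' 0 >/dev/null; python3 /tmp/st.py
```

```text
17.15 [608.4  50.   99.2] F [ 0.   0.1 -0.9] M [-0.027  0.085  0.073] yyaw 13.38 w 0.163
17.4 [608.6  50.   99.1] F [-2.3  0.6  3.4] M [-0.057  0.501  0.054] yyaw 13.38 w 0.164
```

```bash
python3 -m handwheel '[[[-0.0002,0,0.0003,0,0,-0.7],[0,0,-0.00015,0,0,-0.7],[0,0,-0.0001,0,0,-0.7]]]' 0 >/dev/null; python3 /tmp/st.py; python3 -m handwheel '[[[0,0,0,0,0,0],[0,0,0,0,0,0]]]' 0 >/dev/null; python3 /tmp/st.py
```

```text
17.65 [608.9  50.3  98.9] F [-0.2  1.   1.9] M [0.062 0.149 0.294] yyaw 11.23 w 0.164
17.82 [608.8  50.2  98.8] F [0.5 0.8 3.2] M [0.103 0.109 0.164] yyaw 11.27 w 0.165
```

Snug: about 17–18° past first contact, roughly 10 N on the ramps and 0.3 N·m to turn. I'll neutralise the vertical force, release and retreat.

```bash
python3 -m handwheel '[[[0,0,0.0005,0,0,0],[0,0,0,0,0,0]]]' 0 >/dev/null; python3 /tmp/st.py; python3 -m handwheel '[[[0,0,0,0,0,0],[0,0,0,0,0,0],[0,0,0,0,0,0],[0,0,0,0,0,0],[0,0,0,0,0,0],[0,0,0,0,0,0],[0,0,0,0,0,0],[0,0,0,0,0,0]]]' 0.7 >/dev/null; python3 /tmp/st.py
```

```text
17.98 [608.8  50.3  98.9] F [ 1.3 -0.   1. ] M [ 0.136 -0.266  0.167] yyaw 11.28 w 0.165
18.65 [608.3  50.1  98.8] F [ 0.3 -0.1 -0.3] M [0.03  0.031 0.012] yyaw 11.28 w 0.7
```

```bash
python3 -m handwheel '[[[0,0,0.005,0,0,0],[0,0,0.015,0,0,0],[0,0,0.025,0,0,0],[0,0,0.025,0,0,0],[0,0,0.025,0,0,0],[0,0,0.025,0,0,0],[0,0,0.02,0,0,0],[0,0,0.01,0,0,0],[0,0,0,0,0,0],[0,0,0,0,0,0]]]' 0.7 >/dev/null; python3 /tmp/st.py; python3 /tmp/look.py w4 lid_handle
python3 - <<'E'
from h import *
z=np.load("/tmp/w4.npz");i=dict(camera_info("wrist"));i["T"]=z["T"];P=cloud("wrist",z["d"],i)
r=np.hypot(P[...,0]-.6073,P[...,1]-.0509);h=P[...,2]
F=P[(r<.047)&(abs(h-.089)<.007)];A=np.c_[F[:,:2]-[.6073,.0509],np.ones(len(F))];w=np.linalg.lstsq(A,F[:,2],rcond=None)[0]
print("flange z",w[2],"tilt",np.degrees(w[:2]))
B=P[(r<.05)&(abs(h-.126)<.006)][:,:2];d=B-B.mean(0);vt=np.linalg.svd(d,full_matrices=False)[2][0];print("bar",B.mean(0),np.degrees(np.arctan2(vt[1],vt[0])))
E
```

```text
19.48 [608.3  50.1 248.7] F [ 0.1 -0.5 -0.4] M [ 0.013 -0.002  0.008] yyaw 11.28 w 0.701
19.4833 [0.60829268 0.05012077 0.24871879] [ 0.07250022 -0.47701888 -0.39592138] [ 0.01270287 -0.00151669  0.00761314] 0.7009689234266455
lid_handle 0.93 [260.8 182.1] [0.611 0.031 0.059]
flange z 0.08899314560017542 tilt [-0.09338898 -0.09234161]
bar [0.60690604 0.05230067] -78.46282148957258
```

View pics/w4.png

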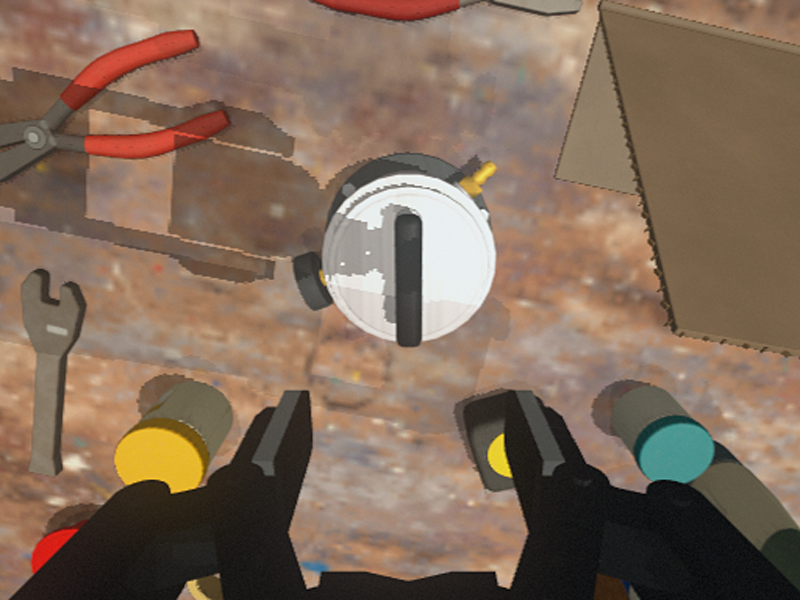

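The lid sits level and centred in the pot at (408,260), with the bar turned 49° clockwise of the gap. The gripper is clear, and the other things in view are where they were.

```bash
python3 -c "
from plant import job_done;print(job_done())"
```

```text
the job is handed in; nothing more can be done
None
```

The lid is on the pot and turned to about 16–18° past where the ramps bit, with an estimated 10 N on the ramps; the gripper is clear and I handed the job in at about 19.5 s, with no verdict shown.

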